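# Tare the glass and open the safety-capped cleaner

## Robot

A 6-joint arm with a two-finger parallel gripper is mounted at the origin on a cart in front of the work surface, level with it; the furniture and walls round the work are solid. World frame = base frame: x ahead of the robot, y to its left, z up, the work surface at z = 0. Lengths are in m, angles in rad, forces in N, time in s.
With the tool pointing down it reaches from about 0.25 to 0.725 m from the base axis. Payload 4 kg.
Tool frame: the origin (TCP) lies at the very end of the fingers, on their centre line; the grasp point (between the pads) lies 19 mm behind it; z points along the fingers, y is the line along which they close (so a half turn about z gives the same grasp; the last joint's range is limited). The gripper opens to 85 mm and grips with 20 to 120 N. Pads are 22 mm wide; open, the fingers measure 114 mm over their backs; the gripper's body (76 mm by 85 mm) begins 54 mm behind the grasp point. The pads swing forward as they close: fully open they stand 13 mm farther back than shut.
Start: joints at [-1.312, 0.241, 0.005, 1.335, 0, 1.571], TCP at [0.128, -0.483, 0.231] pointing down, gripper open.
Joint ranges: [-2.72, 2.72], [-1.05, 1.87], [-1.09, 1.28], [-1.99, 2.15], [-1.42, 1.44], [-3.14, 3.14]. Speed limits (rad/s): [2.79, 2.79, 3.14, 3.14, 3.14, 3.14].

## Interface

Orientations are given as a unit quaternion [x, y, z, w].
In Python, from rig import telemetry, imaging, bot gives the robot as it stands.
- The arm moves only by the tool step_arm, never from a script. Its argument "steps" is a list of rows, each a list of 7 numbers: the shift along the tool's x, y, z in units of 40 mm (1.0 is 40 mm), then the turn, a rotation vector about the tool's x, y, z in units of 5 degrees (1.0 is 5 degrees), then the finger opening in mm, from 0 to 85.4. A call has 1 to 10 rows; each row is the pose to reach, as a shift and turn from the pose commanded when the call began, along the tool's axes at that moment; what a row does not reach only later rows make up. A row lasts 1/8 s, in which the tool goes at most 62.5 mm and 10.7 degrees, less where a joint would pass 70% of its speed; a pose out of reach is approached as far as the arm can. A call with a gripper value outside its range is refused whole. The fingers move at their own pace and stop on an object; the grip force is fixed at half the most. Time passes only in rows, so rows that repeat a pose let the fingers close. It gives the time, the measured TCP pose, the force, the opening and the grip force at its end, in the units of the state.
- telemetry.read_state(): the state, without advancing time (a new reading comes with each control period).
- imaging.snapshot(name): name is "side" or "top" or "wrist"; returns the picture (400x640x3 uint8, red, green, blue); there is no depth.
- imaging.get_calibration(name): a dict with "vfov" (degrees; the focal length in pixels is half the picture's height over the tangent of half this angle, whatever the lens; pixels are square), "cx", "cy" (the principal point, pixels), "extrinsics" (4x4, takes a point from camera to world coordinates); the wrist camera has in their place "tool_from_camera" (4x4, takes a point from camera to tool coordinates, whose origin is the TCP and whose axes are the flange's). Camera axes: x right, y up, looking along -z (the intrinsics and any distortion apply to the point x, -y, -z); pixel columns grow to the right and rows downward; lengths in m; the calibration is good to about 2 mm. A picture is of the moment at which its call begins: read the wrist's pose just before it. get_calibration takes no time and is no camera call.
- bot.sign_off(): hands the job in; it is judged then, once.
The state is a dict: "clock": time; "joints": joint angles; "dq": joint speeds; "tau": joint torques, N m; "ee_pos": TCP position; "tool_rot": TCP orientation; "wrist_force": force on the tool from outside, world axes, zero at the start; "wrist_torque": the same for the moment, N m; "finger_gap": finger opening in m; "grip_force": force on a finger pad.
Only numpy, scipy, OpenCV 4.12 (cv2) and the standard library are available. Lean on these libraries where they do the work, as an engineer would, in place of code of your own. Each camera call takes 0.05 s, during which the arm holds its last target. There are 200 camera calls.

## Task

Get ready to weigh out some jewellery cleaner: first set the small clear smooth glass that stands next to the patterned tumbler upright in the middle of the scale's pan and let go of it, without dropping it and without disturbing the patterned tumbler, the bell or the ring box. Then push the safety cap of the clamped bottle down, keep it down while twisting it anticlockwise until it is free, and lift it straight off. Finish while still holding the cap upright, about 5 cm clear above the bottle's mouth.

Things in the scene. Friction and masses are not known exactly. Their poses are not given: they have to be found in the camera images.
- glass: loose small clear glass with smooth sides, 52 mm across at the rim tapering to 42 mm at the foot, 70 mm tall, open, 0.13 to 0.2 kg; origin at the centre of its underside, z up. Grip it round the middle. Not the patterned tumbler.
- tumbler: bystander: cloudy grey tumbler with an embossed pattern, 56 mm across, 78 mm tall, slightly larger than the glass; origin at the centre of its underside. Glass and tumbler stand near each other at the robot's right and may have changed places. Leave it alone.
- scale: white electronic counter scale, fixed to the table, 120 x 120 mm, housing top at 34 mm; it may stand left or right of the bottle. Origin at the centre of its underside.
- pan_top (a point): centre of the upper face of the scale's round flat steel pan, 92 mm in diameter (a ring of 60 mm diameter is engraved round the centre); 50 mm above the table when empty, it moves with the pan, z up. Centred means the glass's axis within 12 mm of it.
- scale_pan (a joint): how far the sprung pan has sunk, m: 0 empty, 10 mm at its stop; the spring gives 400 N/m after 0.8 N has been taken up by the pan itself, so the glass sinks it about 3 to 5 mm
- bottle: grey plastic cleaner bottle, 64 mm in diameter, clamped upright and immovable in a steel stand with a 100 x 100 mm foot; origin at the centre of the foot's underside, on the bottle's axis, z up. Shoulder ends at 92 mm; the neck above (24 mm across, flange 37 mm) rises to 117 mm. A small white pip on the shoulder marks the +x side. It may stand left or right of the scale.
- bottle_mouth (a point): centre of the top of the bottle's neck, on the bottle's axis, 117 mm above the table; frame parallel to the bottle's
- cap: loose white ribbed push-and-turn cap, 48 mm in diameter, 44 mm tall, 0.03 kg, hollow up to 24 mm, solid above (grip it there, across any diameter); origin at the centre of its lower rim, z up; a small tab at the foot of the skirt marks +x. At the start it is locked: same yaw as the bottle, rim 15 mm below the mouth and 102 mm above the table. Two lugs inside hold it under the neck's flange.
- cap_top (a point): centre of the cap's flat top, 44 mm above its rim, 146 mm above the table when locked. To open: push down over 5 mm (hard stop at 9), keep it down and turn anticlockwise seen from above; past 0.7 rad the catch is cleared, between 0.95 and 1.4 rad (best 1.17) it lifts straight off, a stop ends the turn near 1.45. It does not turn clockwise. About 2 mm sideways play.
- bell: bystander: counter bell, 80 mm across, 70 mm tall, at the back right; leave it alone
- plunger (a joint): spring plunger inside the bottle's neck that pushes the cap up, m: about 0 with the cap locked, grows as the cap is pushed down, 0.009 when the cap meets its hard stop, -0.0015 when free; the spring needs 4.5 N to start and 10 N at the stop
- ring_box_b: bystander: small dark blue velvet ring box, 50 x 50 x 42 mm, behind the right-hand work place; origin at the centre of its underside; leave it alone
Things that resemble listed ones, but are neither listed nor needed, are in the scene too. What is shaped like the glass but brown is not meant.

How it is judged:
By the outcome, as a careful person would: the job done as asked, in the order asked, and still so for the second after the job is handed in, while the arm keeps its last pose, push and grip.
It also fails if it takes over 59 s, if anything falls off the work surface, if the arm or the gripper's body presses on something with over 40 N, if the wrist force passes 120 N, or if a joint passes its speed limit or range.

## Working session

There is one attempt and no reset: what is moved stays moved. The work goes in short steps, Python scripts to look and compute and a tool call to move; the robot and the scene stay as the last step left them, time stands still between calls to the robot, and variables do not carry over. Pictures are saved under pics/ and viewed, at most 10 in all, crops included, and the job is handed in when it is done.

Besides the shell and the picture viewer there is one more tool, called after "Call:" by a JSON object that holds its "name" and its "arguments", one argument or row to a line. step_arm: Moves the arm, as the interface text tells. Its arguments: {"type":"object","properties":{"steps":{"type":"array"}},"required":["steps"]}

```bash
ls; mkdir -p pics; python3 - <<'E'
from rig import telemetry, imaging, bot
import cv2,numpy as np
s=telemetry.read_state();print({k:np.round(v,3) for k,v in s.items()})
for n in ("side","top","wrist"):
    im=imaging.snapshot(n); cv2.imwrite(f"pics/{n}0.png",im[...,::-1])
    c=imaging.get_calibration(n); print(n,c)
E
```

```text
pics
{'clock': np.float64(0.0), 'joints': array([-1.312,  0.241,  0.004,  1.335, -0.   ,  1.571]), 'dq': array([ 0.   , -0.002, -0.001, -0.001, -0.001, -0.   ]), 'tau': array([ 0.0000e+00, -3.7232e+01,  2.5241e+01,  1.7000e-02,  0.0000e+00,
        0.0000e+00]), 'ee_pos': array([ 0.128, -0.483,  0.23 ]), 'tool_rot': array([ 0.992,  0.129, -0.   , -0.001]), 'wrist_force': array([-0.308,  0.372,  0.02 ]), 'wrist_torque': array([-0.014, -0.01 , -0.013]), 'grip_force': np.float64(0.0), 'finger_gap': np.float64(0.086)}
side {'vfov': 45.73968352295123, 'cx': 312.4658494095239, 'cy': 203.76974963267926, 'extrinsics': array([[ 0.93507176,  0.12155355, -0.33296477,  0.14565971],
       [-0.35445545,  0.31678569, -0.87977734, -1.28271784],
       [-0.00146159,  0.94067612,  0.33930267,  0.54691867],
       [ 0.        ,  0.        ,  0.        ,  1.        ]])}
top {'vfov': 57.24008687677815, 'cx': 321.94001412937035, 'cy': 201.59922549791042, 'extrinsics': array([[ 2.57723594e-02,  9.84888885e-01, -1.71259072e-01,
         4.10496180e-01],
       [-9.99667648e-01,  2.52858626e-02, -5.02180050e-03,
        -1.92015303e-01],
       [-6.15482124e-04,  1.71331578e-01,  9.85213232e-01,
         1.00643073e+00],
       [ 0.00000000e+00,  0.00000000e+00,  0.00000000e+00,
         1.00000000e+00]])}
wrist {'vfov': 62.829686717793166, 'cx': 313.284493067939, 'cy': 198.50485050675465, 'tool_from_camera': array([[ 1.00594700e-03,  9.51866457e-01,  3.06511396e-01,
         7.80740918e-02],
       [ 9.99999378e-01, -8.10161111e-04, -7.65978663e-04,
        -7.42474527e-04],
       [-4.80785783e-04,  3.06511976e-01, -9.51866680e-01,
        -1.42614008e-01],
       [ 0.00000000e+00,  0.00000000e+00,  0.00000000e+00,
         1.00000000e+00]])}
```

View pics/top0.png

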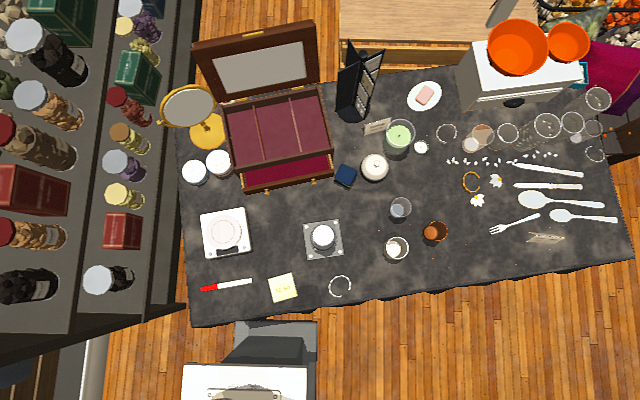

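View pics/side0.png

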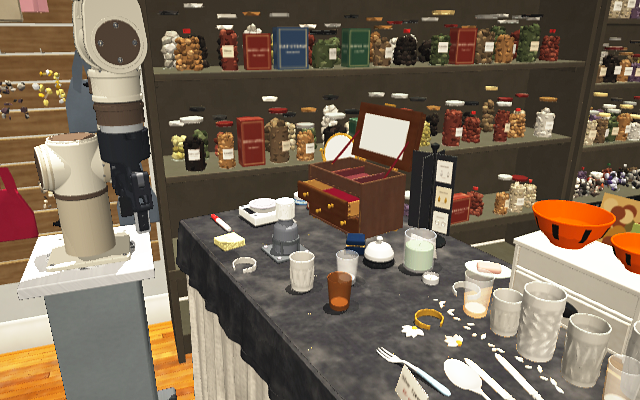

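Top: scale (224,232), bottle and cap (322,237), bell (375,167), ring box (345,175). Candidates for the glass are the clear glass at (401,207), the other glass at (397,248) and the brown one at (434,231), which is excluded. The side view shows them at (347,265), (302,270) and (340,290). Next I check the choice in a close crop and compute positions.

```bash
cat > h.py <<'E'
from rig import telemetry, imaging, bot
import cv2,numpy as np
from scipy.spatial.transform import Rotation as R
def cam(n,s=None):
    c=imaging.get_calibration(n); f=200/np.tan(np.radians(c["vfov"]/2))
    if n=="wrist":
        T=np.eye(4);T[:3,:3]=R.from_quat(s["tool_rot"]).as_matrix();T[:3,3]=s["ee_pos"];E=T@c["tool_from_camera"]
    else: E=c["extrinsics"]
    return f,c["cx"],c["cy"],E
def ray(C,u,v):
    f,cx,cy,E=C; d=E[:3,:3]@np.array([(u-cx)/f,-(v-cy)/f,-1]); return E[:3,3],d
def onz(C,u,v,z):
    o,d=ray(C,u,v); return o+d*(z-o[2])/d[2]
def proj(C,p):
    f,cx,cy,E=C; q=E[:3,:3].T@(np.asarray(p)-E[:3,3]); return np.array([cx+f*q[0]/-q[2],cy-f*q[1]/-q[2]])
def shot(n,name):
    s=telemetry.read_state(); im=imaging.snapshot(n)[...,::-1].copy(); cv2.imwrite(f"pics/{name}.png",im); return s,im,cam(n,s)
E
python3 - <<'E'
from h import *
T=cam("top");S=cam("side")
for n,u,v,z in (("g1",401,207,.035),("g2",397,248,.039),("brown",434,231,.035),("scale",222,228,.05),("cap",322,236,.146),("bell",375,167,.035),("box",345,175,.042)):
    p=onz(T,u,v,z);print(n,p.round(3),"side",proj(S,p).round())
print(proj(T,[.128,-.483,.23]),proj(S,[.128,-.483,.23]),proj(S,[0,0,0]))
a=cv2.imread("pics/side0.png")[225:325,260:420];b=cv2.imread("pics/top0.png")[180:280,360:460]
w=cv2.imread("pics/wrist0.png")
a=cv2.resize(a,None,fx=3,fy=3,interpolation=2);b=cv2.resize(b,None,fx=3,fy=3,interpolation=2)
o=np.hstack([a,b]);o=np.vstack([o[:, :780],np.hstack([cv2.resize(w,(464,290)),np.zeros((290,780-464,3),np.uint8)])]) 
cv2.imwrite("pics/crop1.png",o)
E
```

```text
g1 [ 0.57  -0.399  0.035] side [349. 269.]
g2 [ 0.46  -0.387  0.039] side [302. 273.]
brown [ 0.508 -0.486  0.035] side [340. 292.]
scale [0.5   0.072 0.05 ] side [265. 202.]
cap [ 0.478 -0.19   0.146] side [283. 200.]
bell [ 0.679 -0.33   0.035] side [377. 250.]
box [ 0.653 -0.248  0.042] side [353. 236.]
[467.54471949 416.15421536] [136.09475637 231.40202389] [ 91.38996505 250.91413338]
```

View pics/crop1.png

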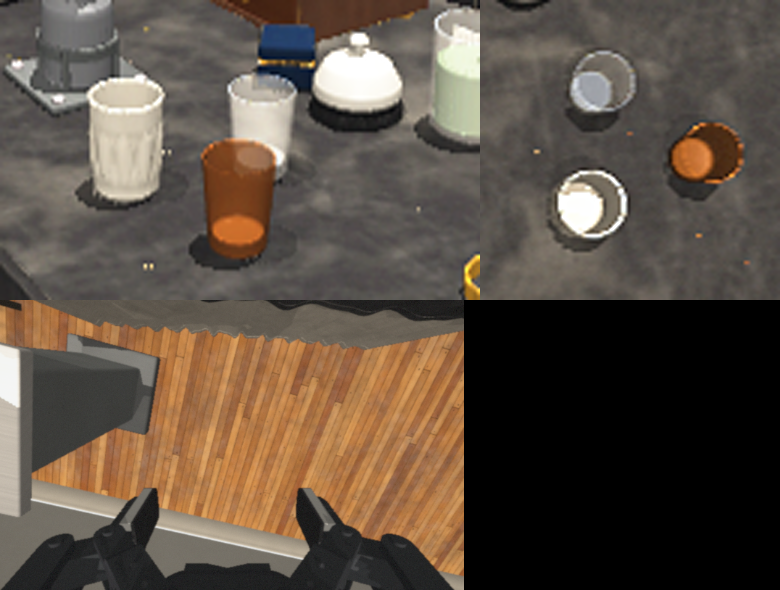

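The crop shows the patterned tumbler at side (302,270) and the brown glass at (340,290). The clear smooth one is the target, at side (347,265) and top (401,207), world about (0.57, -0.40). I'll hover above it and look.

Call:
{"name": "step_arm", "arguments": {
  "steps": [
    [1.2,0.1,0,0,0,0,85],
    [2.5,0.2,0,0,0,0,85],
    [3.8,0.3,0.2,0,0,0,85],
    [5.2,0.4,0.5,0,0,0,85],
    [6.6,0.5,0.8,0,0,0,85],
    [8,0.6,1.1,0,0,0,85],
    [9.4,0.7,1.4,0,0,0,85],
    [10.5,0.8,1.7,0,0,0,85],
    [11.2,0.8,1.7,0,0,0,85],
    [11.2,0.8,1.7,0,0,0,85]
  ]
}}

```text
clock: 1.4
ee_pos: [0.5709, -0.3981, 0.1615]
tool_rot: [0.991, 0.131, -0.001, -0.001]
wrist_force: [-0.2, -0.8, -0.8]
finger_gap: 0.085
grip_force: 0.0
```

```bash
python3 - <<'E'
from h import *
s,im,C=shot("wrist","w1"); print(s["ee_pos"].round(4),s["tool_rot"].round(3),s["clock"])
for p in ([.57,-.399,.07],[.57,-.399,0],[.46,-.387,.039]): print(proj(C,p))
E
```

```text
[ 0.5709 -0.3981  0.1615] [ 0.991  0.131 -0.001 -0.001] 1.4
[315.08385949 203.17632316]
[314.78174272 179.70974483]
[272.07765553 296.30929384]
```

View pics/w1.png

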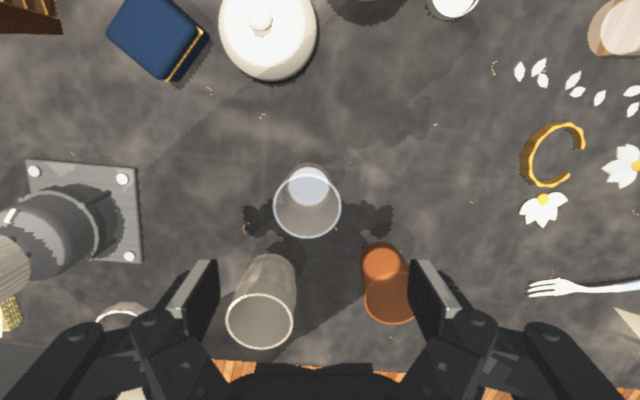

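The glass rim is at (307,205) and its foot at (308,183), about 5 mm to tool -y of the TCP. The tumbler (262,315) and brown glass (388,300) are clear of the fingers' descent. I'll correct, descend and close.

Call:
{"name": "step_arm", "arguments": {
  "steps": [
    [-0.08,-0.12,0.5,0,0,0,85],
    [-0.08,-0.12,1.2,0,0,0,85],
    [-0.08,-0.12,1.9,0,0,0,85],
    [-0.08,-0.12,2.6,0,0,0,85],
    [-0.08,-0.12,3.2,0,0,0,85],
    [-0.08,-0.12,3.6,0,0,0,85],
    [-0.08,-0.12,3.6,0,0,0,85]
  ]
}}

```text
clock: 2.33
ee_pos: [0.5632, -0.3956, 0.018]
tool_rot: [0.992, 0.129, -0.001, -0.001]
wrist_force: [-0.4, 0.6, -0.1]
finger_gap: 0.0849
grip_force: 0.0
```

Call:
{"name": "step_arm", "arguments": {
  "steps": [
    [0,0,0,0,0,0,60],
    [0,0,0,0,0,0,50],
    [0,0,0,0,0,0,40],
    [0,0,0,0,0,0,40],
    [0,0,0,0,0,0,40],
    [0,0,0,0,0,0,40]
  ]
}}

```text
clock: 3.08
ee_pos: [0.5658, -0.3961, 0.0211]
tool_rot: [0.992, 0.129, 0.001, 0.001]
wrist_force: [-0.5, 1.7, 6.2]
finger_gap: 0.0483
grip_force: 60.6
```

Gripped at 48 mm. I'll lift slightly, then check the joints and the hold.

Call:
{"name": "step_arm", "arguments": {
  "steps": [
    [0,0,-0.3,0,0,0,40],
    [0,0,-1,0,0,0,40],
    [0,0,-2,0,0,0,40],
    [0,0,-3.2,0,0,0,40],
    [0,0,-4.4,0,0,0,40],
    [0,0,-5.4,0,0,0,40],
    [0,0,-5.4,0,0,0,40]
  ]
}}

```text
clock: 3.95
ee_pos: [0.5666, -0.3971, 0.2404]
tool_rot: [0.992, 0.129, 0.003, 0.003]
wrist_force: [0.1, 0.4, -2.5]
finger_gap: 0.0481
grip_force: 61.9
```

```bash
python3 - <<'E'
from h import *
T=cam("top")
s,im,C=shot("wrist","w2"); print(s["ee_pos"].round(4),s["joints"].round(3),s["wrist_force"],s["clock"])
t=cv2.imread("pics/top0.png")
a=cv2.resize(t[195:270,185:360],None,fx=4,fy=4,interpolation=2)
o=np.zeros((300+290,740,3),np.uint8);o[:300,:700]=a;o[300:,:464]=cv2.resize(im,(464,290))
cv2.imwrite("pics/crop2.png",o)
E
```

```text
[ 0.5666 -0.3971  0.2404] [-0.611  0.646  0.652  1.568 -0.     2.272] [ 0.10308643  0.430486   -2.53350989] 3.95
```

View pics/crop2.png

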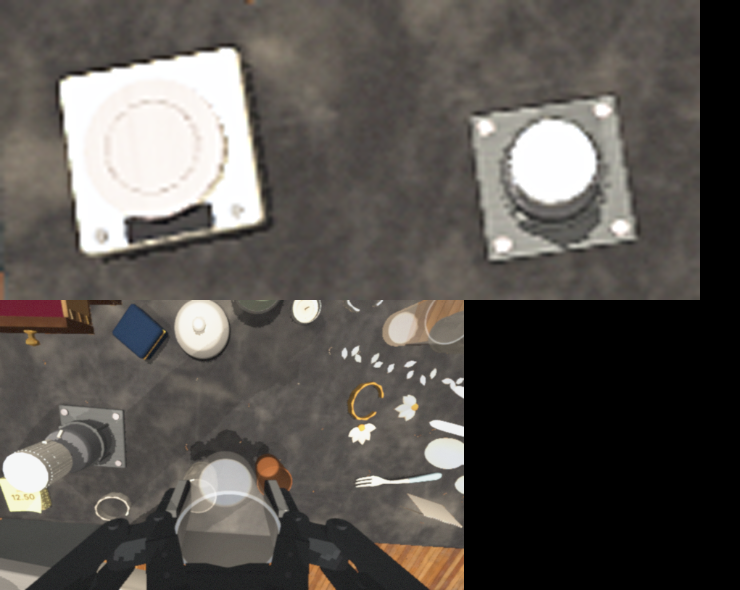

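The glass is held upright and the tumbler and brown glass are undisturbed. In the top view the pan centre is at (223.8,231.8) and the cap at (323.2,235).

```bash
cat >> h.py <<'E'
def to(p,s=None):
    s=s or telemetry.read_state(); return (R.from_quat(s["tool_rot"]).inv().apply(np.asarray(p)-s["ee_pos"])/.04).round(2)
E
python3 - <<'E'
from h import *
T=cam("top");p=onz(T,223.75,231.75,.05);c=onz(T,323.2,235,.146);print(p,c,to([p[0],p[1],.2]))
E
```

```text
[0.4902694  0.06716077 0.05      ] [ 0.48064529 -0.19263347  0.146     ] [  1.14 -11.69   0.9 ]
```

Call:
{"name": "step_arm", "arguments": {
  "steps": [
    [0.1,-0.6,0,0,0,-0.2,40],
    [0.2,-1.8,0,0,0,-0.6,40],
    [0.3,-3.1,0,0,0,-1,40],
    [0.4,-4.4,0,0,0,-1.5,40],
    [0.5,-5.7,0,0,0,-2,40],
    [0.7,-7,0,0,0,-2.5,40],
    [0.8,-8.3,0,0,0,-3,40],
    [1.0,-9.6,0,0,0,-3.5,40],
    [1.1,-10.8,0,0,0,-4,40],
    [1.1,-11.5,0,0,0,-4,40]
  ]
}}

```text
clock: 5.25
ee_pos: [0.4876, 0.0621, 0.2329]
tool_rot: [0.954, 0.3, -0.002, -0.001]
wrist_force: [-0.7, 0.4, -1.4]
finger_gap: 0.048
grip_force: 62.3
```

Call:
{"name": "step_arm", "arguments": {
  "steps": [
    [0,-0.2,0.4,0,0,0,40],
    [0,-0.2,0.9,0,0,0,40],
    [0,-0.2,1,0,0,0,40],
    [0,-0.2,1,0,0,0,40]
  ]
}}

```text
clock: 5.75
ee_pos: [0.4844, 0.0665, 0.1943]
tool_rot: [0.954, 0.299, -0.001, -0.0]
wrist_force: [0.0, 0.3, -1.6]
finger_gap: 0.0484
grip_force: 62.2
```

```bash
python3 - <<'E'
from h import *
s,im,C=shot("wrist","w3"); print(s["ee_pos"].round(4),s["tool_rot"].round(3),s["joints"].round(3),s["clock"],to([.4903,.0672,.2],s))
print(proj(C,[.4903,.0672,.05]))
s,im2,_=shot("side","s3"); o=np.vstack([im[:, :],cv2.resize(im2[130:230,210:370],(320,200)).repeat(1,axis=1) if 0 else np.hstack([cv2.resize(im2[130:230,210:370],(320,200)),np.zeros((200,320,3),np.uint8)])])
cv2.imwrite("pics/c3.png",o)
E
```

```text
[0.4844 0.0665 0.1943] [ 0.954  0.299 -0.001 -0.   ] [ 0.136  0.241 -0.093  1.24  -0.     2.67 ] 5.75 [ 0.13  0.07 -0.14]
[317.26800264 177.71440476]
```

View pics/c3.png

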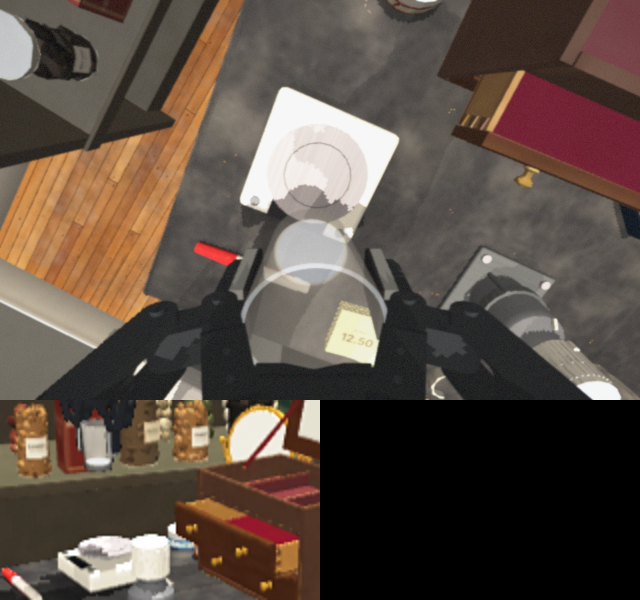

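The pan's engraved ring is at (318,174) and the held glass's foot at (312,252). I'll make a small +x correction and descend.

Call:
{"name": "step_arm", "arguments": {
  "steps": [
    [0.25,0.1,0.4,0,0,0,40],
    [0.25,0.1,1.0,0,0,0,40],
    [0.25,0.1,1.7,0,0,0,40],
    [0.25,0.1,2.3,0,0,0,40],
    [0.25,0.1,2.7,0,0,0,40],
    [0.25,0.1,2.85,0,0,0,40],
    [0.25,0.1,2.9,0,0,0,40],
    [0.25,0.1,2.95,0,0,0,40],
    [0.25,0.1,2.95,0,0,0,40]
  ]
}}

```text
clock: 6.98
ee_pos: [0.4961, 0.0692, 0.0778]
tool_rot: [0.954, 0.299, 0.001, 0.0]
wrist_force: [0.2, -0.4, -2.0]
finger_gap: 0.0482
grip_force: 62.2
```

Call:
{"name": "step_arm", "arguments": {
  "steps": [
    [0,0,0.04,0,0,0,40],
    [0,0,0.08,0,0,0,40],
    [0,0,0.12,0,0,0,40],
    [0,0,0.12,0,0,0,40]
  ]
}}

```text
clock: 7.48
ee_pos: [0.4955, 0.0691, 0.0723]
tool_rot: [0.954, 0.299, -0.0, -0.0]
wrist_force: [0.0, -0.1, -2.1]
finger_gap: 0.0483
grip_force: 62.2
```

Call:
{"name": "step_arm", "arguments": {
  "steps": [
    [0,0,0.04,0,0,0,40],
    [0,0,0.08,0,0,0,40],
    [0,0,0.08,0,0,0,40]
  ]
}}

```text
clock: 7.85
ee_pos: [0.4957, 0.0691, 0.0693]
tool_rot: [0.954, 0.299, 0.0, 0.0]
wrist_force: [0.7, -0.8, -0.6]
finger_gap: 0.0484
grip_force: 62.2
```

Call:
{"name": "step_arm", "arguments": {
  "steps": [
    [0,0,0.03,0,0,0,40],
    [0,0,0.06,0,0,0,40],
    [0,0,0.06,0,0,0,40]
  ]
}}

```text
clock: 8.22
ee_pos: [0.4958, 0.0691, 0.067]
tool_rot: [0.954, 0.299, 0.0, 0.0]
wrist_force: [0.4, -0.0, -0.8]
finger_gap: 0.0477
grip_force: 62.1
```

Call:
{"name": "step_arm", "arguments": {
  "steps": [
    [0,0,0.03,0,0,0,40],
    [0,0,0.06,0,0,0,40],
    [0,0,0.06,0,0,0,40]
  ]
}}

```text
clock: 8.6
ee_pos: [0.4958, 0.0691, 0.0646]
tool_rot: [0.954, 0.299, 0.0, 0.0]
wrist_force: [1.0, -0.1, 1.0]
finger_gap: 0.0483
grip_force: 62.1
```

Supported now. I'll open slowly, wait, then rise straight up.

Call:
{"name": "step_arm", "arguments": {
  "steps": [
    [0,0,0,0,0,0,50],
    [0,0,0,0,0,0,52],
    [0,0,0,0,0,0,58],
    [0,0,0,0,0,0,70],
    [0,0,0,0,0,0,80],
    [0,0,0,0,0,0,85],
    [0,0,0,0,0,0,85]
  ]
}}

```text
clock: 9.48
ee_pos: [0.4957, 0.0691, 0.0645]
tool_rot: [0.954, 0.299, 0.0, 0.0]
wrist_force: [-0.6, -0.3, -0.2]
finger_gap: 0.0849
grip_force: 0.0
```

Call:
{"name": "step_arm", "arguments": {
  "steps": [
    [0,0,-0.2,0,0,0,85],
    [0,0,-0.6,0,0,0,85],
    [0,0,-1.2,0,0,0,85],
    [0,0,-2,0,0,0,85],
    [0,0,-3,0,0,0,85],
    [0,0,-4,0,0,0,85],
    [0,0,-4,0,0,0,85]
  ]
}}

```text
clock: 10.35
ee_pos: [0.498, 0.0694, 0.2288]
tool_rot: [0.954, 0.299, 0.004, 0.001]
wrist_force: [0.5, 0.3, -0.8]
finger_gap: 0.0852
grip_force: 0.0
```

```bash
python3 - <<'E'
from h import *
s,im,C=shot("wrist","w4"); print(s["ee_pos"].round(4),s["tool_rot"].round(3),s["joints"].round(3),s["clock"])
print(proj(C,[.4903,.0672,.047]), to([.4806,-.1926,.25],s))
s2,im2,_=shot("side","s4"); o=np.vstack([im,np.hstack([cv2.resize(im2[150:250,210:370],(320,200)),np.zeros((200,320,3),np.uint8)])])
cv2.imwrite("pics/c4.png",o)
E
```

```text
[0.498  0.0694 0.2288] [0.954 0.299 0.004 0.001] [ 1.390e-01  2.400e-01 -2.000e-03  1.320e+00 -0.000e+00  2.672e+00] 10.35
[310.68649818 182.55962991] [-4.09  5.13 -0.54]
```

View pics/c4.png

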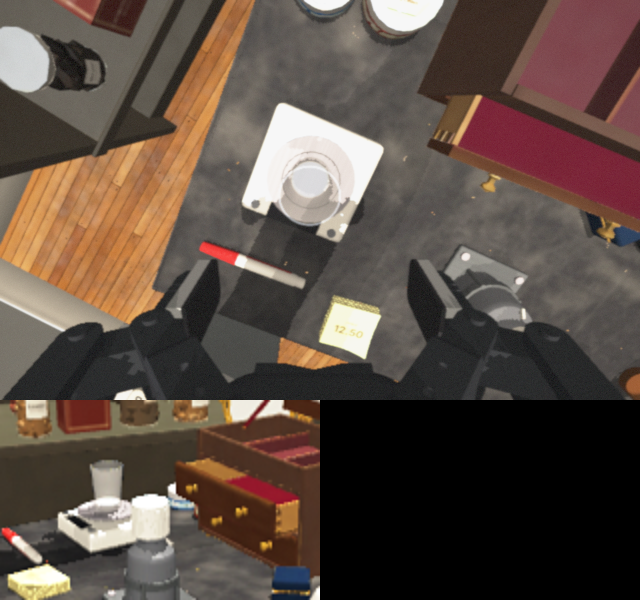

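The glass stands upright on the pan, foot at (310,180) and pan centre about (311,176), released. Now I'll move over the cap.

Call:
{"name": "step_arm", "arguments": {
  "steps": [
    [-0.5,0.6,0,0,0,0,85],
    [-1.2,1.5,0,0,0,0,85],
    [-2,2.5,0,0,0,0,85],
    [-2.8,3.5,0,0,0,0,85],
    [-3.5,4.4,0,0,0,0,85],
    [-4.1,5.1,0,0,0,0,85],
    [-4.1,5.1,0,0,0,0,85],
    [-4.1,5.1,0,0,0,0,85]
  ]
}}

```text
clock: 11.45
ee_pos: [0.4768, -0.1914, 0.2234]
tool_rot: [0.954, 0.299, -0.001, -0.001]
wrist_force: [-1.0, 0.1, -0.1]
finger_gap: 0.0852
grip_force: 0.0
```

```bash
python3 - <<'E'
from h import *
s,im,C=shot("wrist","w5"); print(s["ee_pos"].round(4),s["tool_rot"].round(3),s["joints"].round(3),s["clock"])
print(proj(C,[.4806,-.1926,.146]), to([.4806,-.1926,.12],s))
E
```

```text
[ 0.4768 -0.1914  0.2234] [ 0.954  0.299 -0.001 -0.001] [-0.382  0.274  0.028  1.328  0.     2.152] 11.45
[318.95428774 205.16170669] [0.06 0.09 2.58]
```

View pics/w5.png

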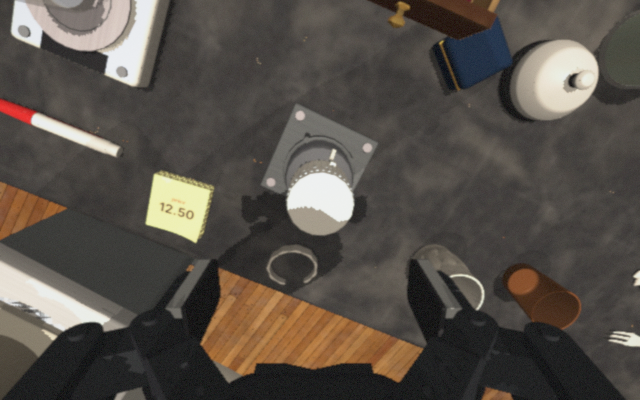

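The cap top is at (320,204), matching the prediction (319,205), with no obstacles under the fingers. I'll descend and grip.

Call:
{"name": "step_arm", "arguments": {
  "steps": [
    [0.07,0.1,0.5,0,0,0,85],
    [0.07,0.1,1.2,0,0,0,85],
    [0.07,0.1,1.9,0,0,0,85],
    [0.07,0.1,2.4,0,0,0,85],
    [0.07,0.1,2.65,0,0,0,85],
    [0.07,0.1,2.65,0,0,0,85]
  ]
}}

```text
clock: 12.25
ee_pos: [0.4819, -0.1927, 0.118]
tool_rot: [0.954, 0.3, -0.001, -0.0]
wrist_force: [0.2, 0.8, 0.2]
finger_gap: 0.0851
grip_force: 0.0
```

Call:
{"name": "step_arm", "arguments": {
  "steps": [
    [0,0,0,0,0,0,60],
    [0,0,0,0,0,0,50],
    [0,0,0,0,0,0,40],
    [0,0,0,0,0,0,40],
    [0,0,0,0,0,0,40],
    [0,0,0,0,0,0,40]
  ]
}}

```text
clock: 13.0
ee_pos: [0.4827, -0.1938, 0.1189]
tool_rot: [0.954, 0.299, 0.001, 0.0]
wrist_force: [1.2, 0.3, 4.2]
finger_gap: 0.0466
grip_force: 60.7
```

Call:
{"name": "step_arm", "arguments": {
  "steps": [
    [0,0,0.06,0,0,0,40],
    [0,0,0.12,0,0,0,40],
    [0,0,0.18,0,0,0,40],
    [0,0,0.22,0,0,0,40],
    [0,0,0.22,0,0,0,40]
  ]
}}

```text
clock: 13.62
ee_pos: [0.4827, -0.1938, 0.1108]
tool_rot: [0.954, 0.299, 0.001, 0.0]
wrist_force: [-1.1, 1.6, 8.8]
finger_gap: 0.0463
grip_force: 61.8
```

Pushed down 8 mm at about 9 N. Now twist anticlockwise (tool -z) by 67°.

Call:
{"name": "step_arm", "arguments": {
  "steps": [
    [0,0,0,0,0,-1,40],
    [0,0,0,0,0,-2.5,40],
    [0,0,0,0,0,-4,40],
    [0,0,0,0,0,-5.5,40],
    [0,0,0,0,0,-7,40],
    [0,0,0,0,0,-8.5,40],
    [0,0,0,0,0,-10,40],
    [0,0,0,0,0,-11.5,40],
    [0,0,0,0,0,-13,40],
    [0,0,0,0,0,-13.4,40]
  ]
}}

```text
clock: 14.88
ee_pos: [0.4834, -0.1943, 0.1111]
tool_rot: [0.63, 0.777, 0.0, 0.002]
wrist_force: [-0.1, -0.2, 9.3]
finger_gap: 0.0463
grip_force: 61.7
```

```bash
python3 - <<'E'
from h import *
s,im,C=shot("wrist","w6");print(s["ee_pos"].round(4),s["wrist_force"].round(1),s["wrist_torque"].round(2),s["joints"].round(3),s["finger_gap"],2*np.arctan2(s["tool_rot"][1],s["tool_rot"][0])-2*np.arctan2(.299,.954))
T,im2,_=shot("top","t6"); o=np.vstack([im,np.hstack([cv2.resize(im2[180:280,250:410],(320,200)),np.zeros((200,320,3),np.uint8)])]); cv2.imwrite("pics/c6.png",o)
E
```

```text
[ 0.4834 -0.1943  0.1111] [-0.1 -0.2  9.3] [ 0.17 -0.05 -0.05] [-0.382  0.363 -0.153  1.052 -0.     0.981] 0.04632052748198832 1.1713629174154725
```

View pics/c6.png

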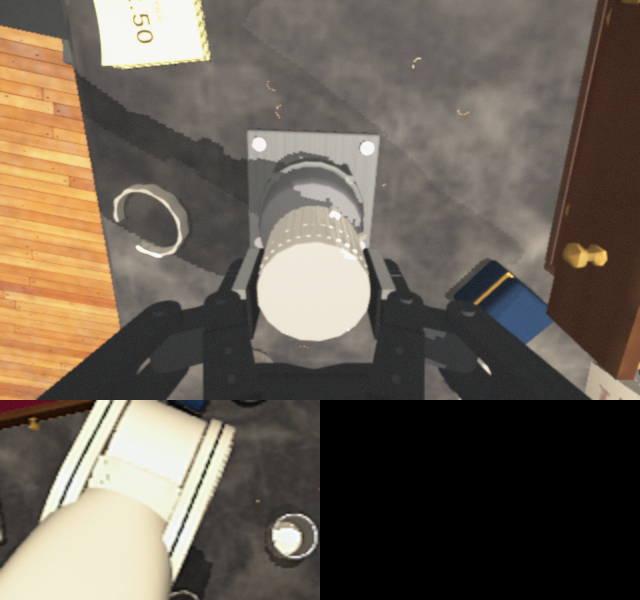

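The wrist turned 1.17 rad and the cap is still gripped square, with no residual torque. I'll lift slowly at first.

Call:
{"name": "step_arm", "arguments": {
  "steps": [
    [0,0,-0.1,0,0,0,40],
    [0,0,-0.2,0,0,0,40],
    [0,0,-0.3,0,0,0,40],
    [0,0,-0.4,0,0,0,40],
    [0,0,-0.4,0,0,0,40]
  ]
}}

```text
clock: 15.6
ee_pos: [0.4814, -0.1935, 0.1251]
tool_rot: [0.631, 0.776, -0.0, -0.001]
wrist_force: [0.0, -0.4, -0.1]
finger_gap: 0.0462
grip_force: 61.4
```

The force is about 0 at 6 mm above the locked height, so the cap is free. I'll continue lifting.

Call:
{"name": "step_arm", "arguments": {
  "steps": [
    [0,0,-0.2,0,0,0,40],
    [0,0,-0.5,0,0,0,40],
    [0,0,-0.8,0,0,0,40],
    [0,0,-1.1,0,0,0,40],
    [0,0,-1.4,0,0,0,40],
    [0,0,-1.45,0,0,0,40],
    [0,0,-1.45,0,0,0,40],
    [0,0,-1.45,0,0,0,40]
  ]
}}

```text
clock: 16.6
ee_pos: [0.4818, -0.1935, 0.1832]
tool_rot: [0.631, 0.776, -0.0, -0.001]
wrist_force: [-0.1, -0.5, 0.2]
finger_gap: 0.0464
grip_force: 61.4
```

```bash
python3 - <<'E'
from h import *
s,im,_=shot("side","s7");print(s["ee_pos"].round(4),s["wrist_force"].round(1),s["finger_gap"])
cv2.imwrite("pics/c7.png",cv2.resize(im[130:320,210:410],(800,600)) if 0 else cv2.resize(im[150:300,220:420],(800,600),interpolation=2))
E
```

```text
[ 0.4818 -0.1935  0.1832] [-0.1 -0.5  0.2] 0.04642386002668265
```

View pics/c7.png

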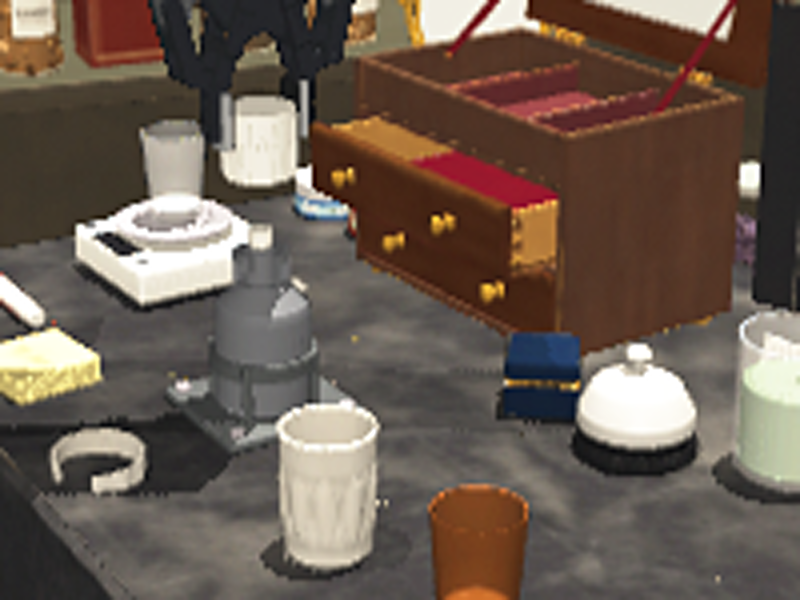

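The cap is held upright (260,140), its rim about 5 cm above the open neck (260,240). The glass stands on the pan (170,170), and the tumbler, bell and ring box are undisturbed.

```bash
python3 -c "
from rig import bot
print(bot.sign_off())"
```

```text
the job is handed in; nothing more can be done
None
```

The job is handed in at about 17 s: the clear smooth glass stands upright and released near the middle of the scale's pan, the cap was pushed, twisted off and is held upright about 5 cm above the bottle's mouth, and in the last side view the tumbler, bell and ring box look undisturbed; no verdict came back.

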